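# Lay the clipper and its guard combs on their silhouettes

### The arm

A 7-joint arm with a two-finger parallel gripper is mounted at the origin on the work surface. World frame = base frame: x ahead of the robot, y to its left, z up, the work surface at z = 0. Lengths are in mm, angles in degrees, forces in N, time in s.
With the tool pointing down it reaches from about 400 to 850 mm from the base axis. Payload 6.9 kg.
Tool frame: the origin (TCP) lies at the very end of the fingers, on their centre line; the grasp point (between the pads) lies 19 mm behind it; y points along the fingers, x is the direction in which the jaws open and shut, and the axes are right-handed (so a half turn about y gives the same grasp; the last joint's range is limited). The gripper opens to 85 mm and grips with 20 to 120 N. Pads are 22 mm wide; open, the fingers measure 114 mm over their backs; the gripper's body (76 mm by 85 mm) begins 54 mm behind the grasp point. The pads swing forward as they close: fully open they stand 13 mm farther back than shut.
Start: joints at [-64.372, 29.078, -13.613, 85.955, 7.202, 65.827, -8.869], TCP at [209.507, 588.827, 204.975] pointing down, gripper open.
Joint ranges: [-176.47, 176.47], [-13.61, 117.27], [-81.72, 77.17], [0.22, 143.17], [-87.28, 267.28], [10, 112.55], [-165.47, 165.47]. Speed limits (degrees/s): [136.94, 136.94, 180, 180, 180, 180, 180].

### API

Orientations are given as a 3x3 rotation matrix whose columns are the frame's x, y, z axes.
In Python, from station import ctrl gives the robot as it stands.
- The arm moves only by the shell command python3 -m crank 'ROWS' [OPENING] [FORCE]. ROWS is JSON, a list of rows, each an object of numbers: "dx", "dy", "dz": the shift along the world's x, y, z in cm; "twist": the turn about the world's z in rad. In form: [{"dx": .., "dy": .., "dz": .., "twist": ..}, ...]. A call has 1 to 20 rows; each row shifts and turns the pose as measured when the row begins; what a row does not reach is not made up. A row lasts 1/8 s, in which the tool goes at most 62.5 mm and 10.7 degrees, less where a joint would pass 70% of its speed; a pose out of reach is approached as far as the arm can. A call with a gripper value outside its range is refused whole. OPENING is the opening, from -1 (shut) to 1 (fully open), so that 0 is half open, set as the call begins (- or left out, the last holds). The fingers move at their own pace and stop on an object; FORCE is the grip in N (left out, the last holds). Time passes only in rows, so rows that do not move let the fingers close. It gives the time, the measured TCP pose, the force and the opening at its end, in the units of the state.
- ctrl.get_obs(): the state, without advancing time (a new reading comes with each control period).
- ctrl.camera(name): name is "scene" or "top" or "wrist"; returns the picture (384x512x3 uint8, red, green, blue); there is no depth.
- ctrl.camera_params(name): a dict with "fov_y" (degrees; the focal length in pixels is half the picture's height over the tangent of half this angle, whatever the lens; pixels are square), "cx", "cy" (the principal point, pixels), "k1" (the pictures are not rectified: a ray, as slopes to the right and down, at radius r is drawn at 1 + k1 r^2 times it, then the intrinsics apply), "rvec" (rotation vector, rad) and "tvec" (3), from world to camera coordinates, as OpenCV has them. Camera axes: x right, y down, z forward; pixel columns grow to the right and rows downward; lengths in mm; the calibration is good to about 2 mm. A picture is of the moment at which its call begins: read the wrist's pose just before it. camera_params takes no time and is no camera call; for the wrist camera it gives the pose at the moment of the call.
- ctrl.job_done(): hands the job in, once; it reports no verdict.
The state is a dict: "time_s": time; "qpos": joint angles; "qvel": joint speeds; "effort": joint torques, N m; "ee_pos": TCP position; "tcp_rot": TCP orientation; "ft_force": force on the tool from outside, world axes, zero at the start; "moment": the same for the moment, N m; "opening": finger opening in mm.
Only numpy, scipy, OpenCV 4.12 (cv2) and the standard library are available. Lean on these libraries where they do the work, as an engineer would, in place of code of your own. Each camera call takes 0.05 s, during which the arm holds its last target. There are 200 camera calls.

### The job

Set the barber's station for the next customer: lay the white clipper and each of the three purple guard combs flat and upright on the cork tile whose black silhouette has its length, centred on the silhouette and lined up with it (either end may lead). Let go of everything, and do not push the neck brush or the dish of clips out of place.

Things in the scene. Friction and masses are not known exactly. Their poses are not given: they have to be found in the camera images.
- comb_short: The shortest of three purple plastic clipper guard combs, 32 mm long (x) by 46 mm wide (y) by 30 mm high, loose, lying flat. All three have the same width and height and differ only in length (32, 56 and 80 mm). A solid spine lies across its -x end, teeth run to +x; the two flat long sides (full height, 46 mm apart) are good to grip across y. Origin: centre of the underside. 30 to 44 g as built.
- comb_medium: The middle one of three purple plastic clipper guard combs, 56 mm long (x) by 46 mm wide (y) by 30 mm high, loose, lying flat. All three have the same width and height and differ only in length (32, 56 and 80 mm). A solid spine lies across its -x end, teeth run to +x; the two flat long sides (full height, 46 mm apart) are good to grip across y. Origin: centre of the underside. 30 to 44 g as built.
- comb_long: The longest of three purple plastic clipper guard combs, 80 mm long (x) by 46 mm wide (y) by 30 mm high, loose, lying flat. All three have the same width and height and differ only in length (32, 56 and 80 mm). A solid spine lies across its -x end, teeth run to +x; the two flat long sides (full height, 46 mm apart) are good to grip across y. Origin: centre of the underside. 30 to 44 g as built.
- tile_short: Fixed cork tile, 100 x 80 x 5 mm, inlaid with a black rectangular silhouette 34 mm long (x) by 48 mm wide (y), the outline of the 32 mm short comb. The three comb tiles differ only in silhouette length. Origin: centre of the tile's underside, under the silhouette's centre; x along the silhouette's length; the top face is 5 mm above the origin.
- tile_medium: Fixed cork tile, 100 x 80 x 5 mm, inlaid with a black rectangular silhouette 58 mm long (x) by 48 mm wide (y), the outline of the 56 mm medium comb. The three comb tiles differ only in silhouette length. Origin: centre of the tile's underside, under the silhouette's centre; x along the silhouette's length; the top face is 5 mm above the origin.
- tile_long: Fixed cork tile, 100 x 80 x 5 mm, inlaid with a black rectangular silhouette 82 mm long (x) by 48 mm wide (y), the outline of the 80 mm long comb. The three comb tiles differ only in silhouette length. Origin: centre of the tile's underside, under the silhouette's centre; x along the silhouette's length; the top face is 5 mm above the origin.
- clipper: White hair clipper, loose, lying on its back: 168 mm long (x), 46 mm wide (y), 40 mm high, steel blade at the +x end. Rounded main body from x = -82 to +38 mm with flat sides 46 mm apart, to be gripped across y near the origin. Origin: underside, middle of the length and width. About 0.32 kg.
- tile_clipper: Fixed cork tile, 200 x 80 x 5 mm, inlaid with the black silhouette of the clipper (165 mm long along x, 48 mm wide, a little narrower at the +x blade end). Origin: centre of the tile's underside, below the point where the clipper's origin belongs; the top face is 5 mm above the origin.
- neck_brush: Bystander: steel-handled neck brush lying on the table at the robot's right edge of the work, 158 mm long (x from -80 to +78 mm), head 60 mm wide, 23 mm high, loose. Origin: below the ferrule end of the handle.
- clip_dish: Bystander: small round white ceramic dish with steel guard clips in it, 90 mm across, 26 mm high, loose, at the robot's left edge of the work. Origin: centre of the underside.
Mind the look-alikes: they are no part of the job. Leave any green or turquoise look-alike of the comb_medium alone. Of the things that look like the clipper, the larger one is meant.

How it is judged:
By the outcome, as a careful person would: the job done as asked, in the order asked, and still so for the second after the job is handed in, with the robot touching nothing.
It also fails if it takes over 93 s, if anything falls off the work surface, if the arm or the gripper's body presses on something with over 40 N, if the wrist force passes 120 N, or if a joint passes its speed limit or range.

## Working session

There is one attempt and no reset: what is moved stays moved. The work goes in short steps, Python scripts to look and compute and a shell command to move; the robot and the scene stay as the last step left them, time stands still between calls to the robot, and variables do not carry over. Pictures are saved under pics/ and viewed, about 12 in all and at most 16, crops included, and the job is handed in when it is done.

```bash
ls; mkdir -p pics; python3 - <<'E'
from station import ctrl
import cv2
for n in("top","scene"):
    cv2.imwrite(f"pics/{n}0.png",cv2.cvtColor(ctrl.camera(n),cv2.COLOR_RGB2BGR))
    print(n,ctrl.camera_params(n))
o=ctrl.get_obs();print(o)
E
```

```text
pics
top {'fov_y': 48.2414467454356, 'cx': 253.18260487779762, 'cy': 191.53699140699214, 'k1': 0.027588380035899827, 'rvec': array([ 2.11012866, -2.12666291,  0.21363057]), 'tvec': array([  -5.87090532,  519.9264343 , 1326.87364512])}
scene {'fov_y': 43.831403659762636, 'cx': 260.67976562076166, 'cy': 190.91986645967768, 'k1': -0.07655541569373882, 'rvec': array([ 1.90445421,  1.38639167, -0.65362206]), 'tvec': array([-149.05279072, -264.0860014 , 1642.62965156])}
{'time_s': 0.1, 'qpos': array([-64.37324218,  29.12187502, -13.60812786,  86.00491305,
         7.20179697,  65.82562721,  -8.86877229]), 'qvel': array([ 0.01153633, -0.0179141 ,  0.06571102, -0.16660425, -0.07857137,
        0.04432468,  0.03761785]), 'effort': array([-5.18992645e-03, -6.21840763e+01, -2.19467707e+00, -2.50209671e+01,
        1.25778568e-02,  7.76967325e-03, -1.95836520e-05]), 'ee_pos': array([209.38448101, 588.34876303, 204.19162759]), 'tcp_rot': array([[ 3.35153395e-01, -5.15948342e-04, -9.42163434e-01],
       [ 9.42162155e-01, -1.55292328e-03,  3.35153790e-01],
       [-1.63602957e-03, -9.99998661e-01, -3.43605073e-05]]), 'ft_force': array([ 0.30779478, -0.27408472,  0.18109729]), 'moment': array([ 0.0277212 , -0.01181486,  0.019788  ]), 'opening': 85.45185742763184}
```

```bash
python3 - <<'E'
import cv2
a=cv2.imread("pics/top0.png");cv2.imwrite("pics/top0b.png",cv2.resize(a,(800,600),interpolation=cv2.INTER_CUBIC))
E
```

```text
(no output)
```

View pics/top0b.png

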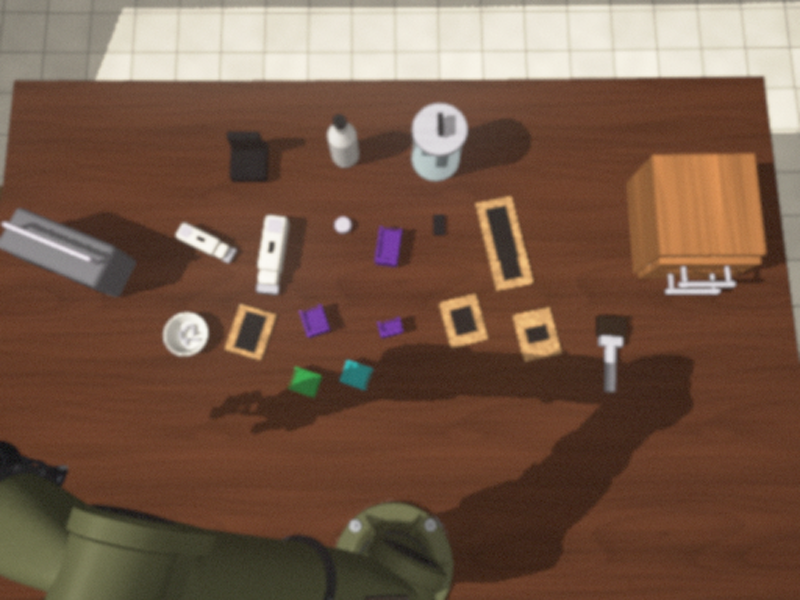

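View pics/scene0.png

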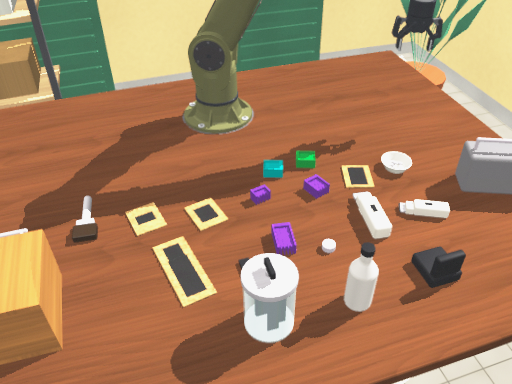

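Top view (800×600 pixels):
- **Clipper candidates:** the large white one at (272,253) and a smaller look-alike at (206,242). The larger one is meant.
- **Purple combs:** long (389,246), medium (315,321), short (391,327). The green (305,382) and turquoise (356,374) ones are decoys.
- **Tiles:** clipper (504,243), medium (463,320), short (537,333), long (250,331).

Next is a coarse measurement.

```bash
cat > h.py <<'E'
from station import ctrl
import cv2, numpy as np
def K(p):
    f=192/np.tan(np.radians(p["fov_y"]/2)); return np.array([[f,0,p["cx"]],[0,f,p["cy"]],[0,0,1.]]),np.array([p["k1"],0,0,0.])
def unproj(px,z,p):
    k,d=K(p); px=np.asarray(px,float).reshape(-1,1,2)
    n=cv2.undistortPoints(px,k,d).reshape(-1,2); R=cv2.Rodrigues(np.array(p["rvec"]))[0]
    c=-R.T@np.array(p["tvec"]).ravel(); r=np.c_[n,np.ones(len(n))]@R
    return (c+r*((z-c[2])/r[:,2])[:,None])[:,:2]
def proj(P,p):
    k,d=K(p); return cv2.projectPoints(np.asarray(P,float).reshape(-1,1,3),np.array(p["rvec"]),np.array(p["tvec"]),k,d)[0].reshape(-1,2)
def rect(pts):   # min-area rect -> centre, length, width, angle of long axis
    (c,s,a)=cv2.minAreaRect(np.asarray(pts,np.float32))
    if s[0]<s[1]: s=s[::-1]; a+=90
    return np.round(c,1),np.round(s,1),round((a+90)%180-90,1)
def grab(n):
    p=ctrl.camera_params(n); return ctrl.camera(n),p
E
python3 - <<'E'
from h import *
a=cv2.imread("pics/top0.png");p=ctrl.camera_params("top")
hsv=cv2.cvtColor(a,cv2.COLOR_BGR2HSV)
H,S,V=cv2.split(hsv)
for name,m,z,amin in (("purple",(H>125)&(H<150)&(S>110)&(V>50),20,40),("white",(V>150)&(S<60),30,80),("cork",(H>10)&(H<28)&(V>130)&(S>60),5,100)):
    n,l,st,c=cv2.connectedComponentsWithStats(m.astype(np.uint8))
    for i in range(1,n):
        if amin<st[i,4]<2500 and 100<c[i,1]<240:
            ys,xs=np.where(l==i); w=unproj(np.c_[xs,ys],z,p)
            print(name,c[i].round(),*rect(w),"hyp",np.hypot(*w.mean(0)).round())
E
```

```text
purple [248. 158.] [642.1   5.8] [82.8 50.5] -8.6 hyp 642.0
purple [201. 206.] [482.2 160.6] [57.9 49.2] 18.8 hyp 507.0
purple [250. 210.] [467.4   2.6] [48.4 32.8] -76.3 hyp 467.0
white [505. 124.] [ 748.3 -855.5] [84.4 40.2] -0.8 hyp 1135.0
white [173. 162.] [626.9 255.7] [170.5  50.6] -6.1 hyp 677.0
white [219. 143.] [688.8 104.6] [34.2 33.5] 43.7 hyp 697.0
white [ 29. 154.] [655.1 727.7] [208.1  16.6] 66.9 hyp 978.0
white [130. 154.] [652.2 394.8] [131.8  37.4] 62.8 hyp 764.0
white [509. 179.] [ 555.4 -840.1] [91.1 19.2] -7.1 hyp 1011.0
white [447. 181.] [ 563.  -645.9] [143.9  57.1] 89.6 hyp 849.0
white [118. 213.] [456.7 426.2] [91.7 89.6] 2.8 hyp 624.0
white [390. 222.] [ 421.3 -445.4] [59.1 44. ] -27.8 hyp 616.0
cork [322. 156.] [ 653.9 -243.7] [205.6  87.9] 11.1 hyp 696.0
cork [296. 205.] [ 483.2 -151.4] [105.1  87.3] 13.8 hyp 506.0
cork [159. 212.] [463.3 299. ] [105.7  86.1] -16.7 hyp 551.0
cork [343. 212.] [ 455.6 -304.6] [101.7  87.8] 11.5 hyp 549.0
```

```bash
python3 -m crank '[{"dx":4.5,"dy":-3.5,"dz":1,"twist":0.06},{"dx":4.5,"dy":-3.5,"dz":1,"twist":0.06},{"dx":4.5,"dy":-3.5,"dz":1,"twist":0.06},{"dx":4.5,"dy":-3.5,"dz":1,"twist":0.06},{"dx":4.5,"dy":-3.5,"dz":1},{"dx":4.5,"dy":-3.5},{"dx":4.5,"dy":-3.5},{"dx":4.5,"dy":-3.5},{"dx":4.5,"dy":-3.5},{"dx":0}]' 1
python3 - <<'E'
from h import *
o=ctrl.get_obs();a,p=grab("wrist");print(o["ee_pos"],p, o["tcp_rot"].round(3).tolist())
R=cv2.Rodrigues(p["rvec"])[0];print((-R.T@p["tvec"]).round(1),R.round(2))
cv2.imwrite("pics/w1.png",a[:,:,::-1])
E
```

```text
[209.38448101 588.34876303 204.19162759] {'fov_y': 67.48880707338857, 'cx': 259.26586420482704, 'cy': 188.36294402584957, 'k1': -0.03829978469476565, 'rvec': array([-2.37901753, -1.68020505, -0.22583882]), 'tvec': array([-624.73052397,  -35.44065907,  377.9537005 ])} [[0.335, -0.001, -0.942], [0.942, -0.002, 0.335], [-0.002, -1.0, -0.0]]
[146.7 611.4 373. ] [[ 0.33  0.94 -0.  ]
 [ 0.91 -0.32  0.27]
 [ 0.25 -0.09 -0.96]]schema error: expected keys dx, dy, dz, twist
```

View pics/w1.png

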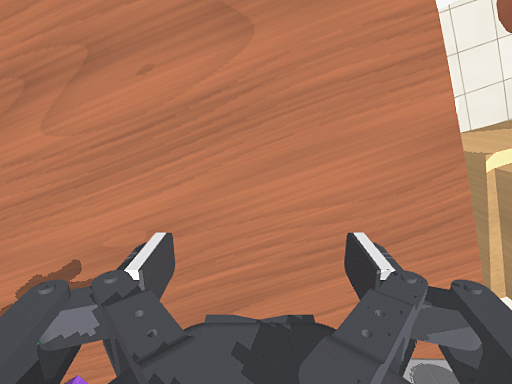

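The fingers show at the bottom of the wrist image and the camera looks toward the base side. All four keys are required in every row.

```bash
python3 -m crank '[{"dx":4.5,"dy":-3.5,"dz":1,"twist":0.06},{"dx":4.5,"dy":-3.5,"dz":1,"twist":0.06},{"dx":4.5,"dy":-3.5,"dz":1,"twist":0.06},{"dx":4.5,"dy":-3.5,"dz":1,"twist":0.06},{"dx":4.5,"dy":-3.5,"dz":0,"twist":0},{"dx":4.5,"dy":-3.5,"dz":0,"twist":0},{"dx":4.5,"dy":-3.5,"dz":0,"twist":0},{"dx":4.5,"dy":-3.5,"dz":0,"twist":0},{"dx":4.5,"dy":-3.5,"dz":0,"twist":0},{"dx":4.5,"dy":-3,"dz":0,"twist":0},{"dx":0,"dy":0,"dz":0,"twist":0}]' 1
cat >> h.py <<'E'
def shot(name):
    ctrl.camera("wrist")  # lets the arm settle
    a,p=grab("wrist"); o=ctrl.get_obs()
    cv2.imwrite(f"pics/{name}.png",a[:,:,::-1]); np.save(f"pics/{name}.npy",p,allow_pickle=True)
    tx=o["tcp_rot"][:,0]; print("t",o["time_s"],"tcp",o["ee_pos"].round(1),"jaw",np.degrees(np.arctan2(tx[1],tx[0])).round(2),"open",round(o["opening"],1),"F",o["ft_force"].round(1))
    return a,p
E
python3 -c "
from h import *
shot('s1')"
```

```text
time_s: 1.52
ee_pos: [668.2, 228.1, 241.0]
tcp_rot: [[0.089, -0.005, -0.996], [0.996, -0.007, 0.089], [-0.007, -1.0, 0.005]]
ft_force: [-0.4, -0.6, -0.7]
opening: 85.2
t 1.625 tcp [664.9 233.2 241.9] jaw 85.26 open 85.6 F [-0.3  0.8  0.3]
```

View pics/s1.png

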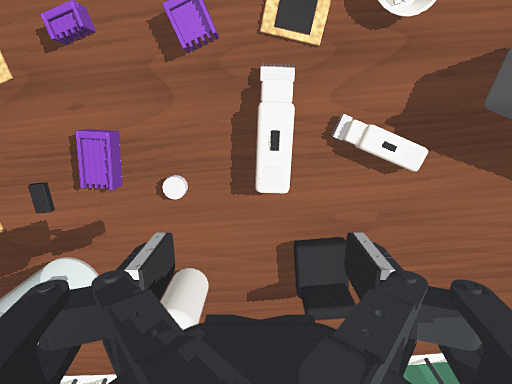

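The wrist view shows the large clipper at (275,130), clearly bigger than the small one at (380,145). The long comb is at (98,160), with the medium and short combs and the long tile at the top edge. Two more survey views follow.

```bash
python3 -m crank '[{"dx":-2.5,"dy":-5.5,"dz":0,"twist":0},{"dx":-2.5,"dy":-5.5,"dz":0,"twist":0},{"dx":-2,"dy":-5.5,"dz":0,"twist":0},{"dx":-2,"dy":-5.5,"dz":0,"twist":0},{"dx":0,"dy":0,"dz":0,"twist":0}]' 1
python3 -c "
from h import *
shot('s2')"
python3 -m crank '[{"dx":0,"dy":-5.5,"dz":0,"twist":0},{"dx":0,"dy":-5.5,"dz":0,"twist":0},{"dx":1,"dy":-5.5,"dz":0,"twist":0},{"dx":1,"dy":-5.5,"dz":0,"twist":0},{"dx":1,"dy":-3,"dz":0,"twist":0},{"dx":0,"dy":0,"dz":0,"twist":0}]' 1
python3 - <<'E'
from h import *
shot('s3')
cv2.imwrite("pics/s23.png",cv2.resize(np.hstack([cv2.imread("pics/s2.png"),cv2.imread("pics/s3.png")]),(800,300)))
E
```

```text
time_s: 2.25
ee_pos: [565.4, 18.0, 241.4]
tcp_rot: [[0.068, -0.009, -0.998], [0.998, 0.0, 0.068], [-0.001, -1.0, 0.009]]
ft_force: [-0.7, 2.0, 0.7]
opening: 84.7
t 2.35 tcp [566.7  23.5 241.3] jaw 86.48 open 85.3 F [1.  1.2 0.1]
time_s: 3.1
ee_pos: [602.7, -212.7, 241.3]
tcp_rot: [[0.031, -0.004, -1.0], [0.999, 0.013, 0.031], [0.013, -1.0, 0.005]]
ft_force: [0.3, 1.4, 0.0]
opening: 85.7
t 3.2 tcp [ 602.5 -209.6  241.7] jaw 88.41 open 85.6 F [ 0.1  0.2 -0.1]
```

View pics/s23.png

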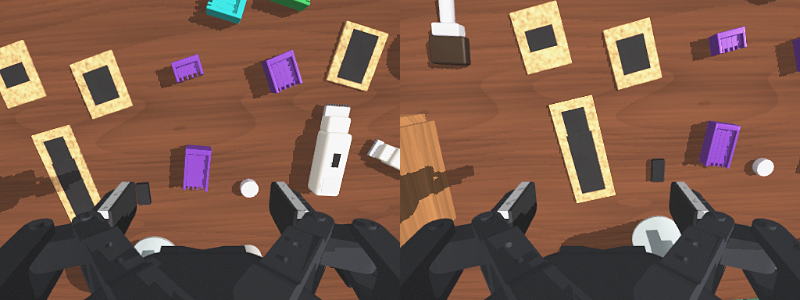

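```bash
cat >> h.py <<'E'
from scipy.optimize import least_squares
DIM=dict(comb_short=(32,46,30,0),comb_medium=(56,46,30,0),comb_long=(80,46,30,0),clipper=(168,46,40,0),
 tile_short=(100,80,5,0),tile_medium=(100,80,5,0),tile_long=(100,80,5,0),tile_clipper=(200,80,5,0))
GUESS=dict(comb_long=(642,6,-8.6),comb_medium=(482,160,18.8),comb_short=(467,3,13.7),clipper=(627,256,-6),
 tile_clipper=(654,-244,11),tile_medium=(483,-151,13.8),tile_long=(463,299,-16.7),tile_short=(456,-305,11.5))
def mask(a,kind):
    H,S,V=cv2.split(cv2.cvtColor(a,cv2.COLOR_RGB2HSV))
    if kind=="comb": m=(H>122)&(H<150)&(S>100)&(V>25)
    elif kind=="clipper": m=(S<50)&(V>100)
    else: m=(H>12)&(H<32)&(V>120)&(S>40)&(S<190)&(a[:,:,1]>130)
    return cv2.morphologyEx(m.astype(np.uint8),cv2.MORPH_OPEN,np.ones((3,3)))
def corners(n,x,y,t,z0=0):
    L,W,Hh,_=DIM[n]; t=np.radians(t); u=np.array([np.cos(t),np.sin(t)]);v=np.array([-u[1],u[0]])
    return np.array([[*(np.array([x,y])+i*L/2*u+j*W/2*v),k] for i in(-1,1) for j in(-1,1) for k in(z0,z0+Hh)])
def fit(n,a,p,g=None,z0=0):
    g=g or GUESS[n]; m=mask(a,n.split("_")[0])
    c=proj(corners(n,*g,z0),p)
    if c.min()<3 or c[:,0].max()>508 or c[:,1].max()>380: return None
    k,l,st,cen=cv2.connectedComponentsWithStats(m); ctr=c.mean(0)
    ok=[i for i in range(1,k) if st[i,4]>40 and np.linalg.norm(cen[i]-ctr)<(45 if n[0]=="t" else 35)]
    if not ok: return None
    i=max(ok,key=lambda i:st[i,4])
    b=st[i]
    if b[0]<2 or b[1]<2 or b[0]+b[2]>510: return None
    ct=max(cv2.findContours((l==i).astype(np.uint8),cv2.RETR_EXTERNAL,cv2.CHAIN_APPROX_NONE)[0],key=len)
    h=cv2.convexHull(ct).reshape(-1,2).astype(float); h=np.vstack([h+(np.roll(h,-1,0)-h)*s for s in np.linspace(0,1,15,False)])
    def res(q):
        hull=cv2.convexHull(proj(corners(n,*q,z0),p).astype(np.float32))
        return [cv2.pointPolygonTest(hull,tuple(map(float,x)),True)-.5 for x in h]
    r=least_squares(res,g,x_scale=(1,1,1),diff_step=1e-3,loss="soft_l1")
    return r.x.round(1),round(float(np.sqrt(np.mean(r.fun**2))),2)
E
python3 - <<'E'
from h import *
for s in("s1","s2","s3"):
    a=cv2.imread(f"pics/{s}.png")[:,:,::-1].copy();p=np.load(f"pics/{s}.npy",allow_pickle=True).item()
    for n in DIM:
        r=fit(n,a,p)
        if r: print(s,n,*r)
E
```

```text
s1 comb_long [645.1   5.9  -8.9] 0.29
s1 clipper [624.9 253.8  -7.2] 2.33
s2 comb_short [468.6   3.3  13.7] 0.3
s2 comb_medium [483.4 160.6  19. ] 0.32
s2 comb_long [644.9   6.2  -8.4] 0.41
s2 clipper [629.2 252.4  -3.6] 2.8
s2 tile_medium [ 485.1 -151.9   13.8] 0.33
s2 tile_long [464.5 298.4 -16.4] 0.45
s2 tile_clipper [ 655.1 -245.6   10.8] 3.11
s3 comb_short [468.9   2.6  13.2] 0.51
s3 comb_long [644.8   6.6  -8.3] 0.28
s3 tile_medium [ 485.  -151.8   13.6] 0.38
s3 tile_clipper [ 655.5 -244.4   11.2] 0.34
```

```bash
cat >> h.py <<'E'
def fitclip(a,p,g,z0=0,ends=None):
    """outline fit, g angle = blade direction; free: x,y,angle,tip half width"""
    m=mask(a,"clipper"); k,l,st,cen=cv2.connectedComponentsWithStats(m); ctr=proj([[g[0],g[1],z0+20]],p)[0]
    i=max((i for i in range(1,k) if np.linalg.norm(cen[i]-ctr)<35),key=lambda i:st[i,4])
    ct=max(cv2.findContours((l==i).astype(np.uint8),cv2.RETR_EXTERNAL,cv2.CHAIN_APPROX_NONE)[0],key=len)
    h=cv2.convexHull(ct).reshape(-1,2).astype(float); h=np.vstack([h+(np.roll(h,-1,0)-h)*s for s in np.linspace(0,1,15,False)])
    def res(q):
        t=np.radians(q[2]); M=np.array([[np.cos(t),-np.sin(t)],[np.sin(t),np.cos(t)]])
        P=[(x,s*w,z) for s in(-1,1) for x,w,zz in((-84 if 0 else -82,17,(6,34)),(-78,21,(4,38)),(-74,23,(5,35)),(38,23,(5,35)),(84,q[3],(8,q[4]))) for z in zz]
        P=np.array(P); W=np.c_[P[:,:2]@M.T+q[:2],P[:,2]+z0]
        hull=cv2.convexHull(proj(W,p).astype(np.float32))
        return [cv2.pointPolygonTest(hull,tuple(map(float,x)),True)-.5 for x in h]
    r=least_squares(res,[*g,19,25],diff_step=1e-3,loss="soft_l1"); return r.x.round(1),round(float(np.sqrt(np.mean(r.fun**2))),2),st[i].tolist()
E
python3 - <<'E'
from h import *
for s in("s1","s2"):
    a=cv2.imread(f"pics/{s}.png")[:,:,::-1].copy();p=np.load(f"pics/{s}.npy",allow_pickle=True).item()
    print(fitclip(a,p,(627,254,174.)))
a=cv2.imread("pics/s3.png")[:,:,::-1].copy();p=np.load("pics/s3.npy",allow_pickle=True).item()
c=proj(corners("tile_short",*GUESS["tile_short"]),p);print(c.round())
k,l,st,cen=cv2.connectedComponentsWithStats(mask(a,"tile"));print([(st[i].tolist(),cen[i].round()) for i in range(1,k) if st[i,4]>100])
E
```

```text
(array([628.3, 253.5, 172.9,  22.6, -22.8]), 0.33, [255, 66, 40, 128, 4207])
(array([628.9, 253.7, 172.9,  21.7,  12.4]), 0.45, [394, 135, 56, 116, 4464])
[[141.  18.]
 [140.  17.]
 [201.   2.]
 [200.   0.]
 [164.  96.]
 [163.  96.]
 [221.  82.]
 [220.  81.]]
[([141, 1, 79, 94, 4027], array([180.,  47.])), ([260, 23, 75, 91, 3119], array([298.,  68.])), ([191, 122, 85, 138, 3771], array([234., 187.])), ([0, 146, 33, 16, 331], array([ 15., 153.])), ([37, 155, 20, 65, 418], array([ 47., 187.])), ([29, 157, 18, 63, 350], array([ 37., 187.])), ([1, 159, 34, 62, 1308], array([ 18., 188.])), ([0, 184, 11, 40, 245], array([  3., 208.])), ([58, 240, 13, 41, 220], array([ 64., 260.])), ([47, 247, 10, 23, 140], array([ 51., 257.])), ([2, 248, 49, 56, 1134], array([ 28., 275.]))]
```

All fits agree across views to under 1 mm. I start with comb_long and move above it.

```bash
cat >> h.py <<'E'
def plan(x,y,z,th=None):
    o=ctrl.get_obs(); e=o["ee_pos"]; tx=o["tcp_rot"][:,0]; j=np.degrees(np.arctan2(tx[1],tx[0]))
    t=0 if th is None else ((th+90-j+90)%180-90)
    print("t",round(o["time_s"],2),"tcp",e.round(1),"jaw",j.round(2),"tilt",o["tcp_rot"][2,[0,2]].round(3),"open",round(o["opening"],1),"F",o["ft_force"].round(1),"-> d cm",((np.array([x,y,z])-e)/10).round(2),"twist",np.radians(t).round(3))
E
python3 -m crank '[{"dx":1,"dy":5.2,"dz":-3,"twist":-0.06},{"dx":1,"dy":5.2,"dz":-3,"twist":-0.06},{"dx":1,"dy":5.2,"dz":-3,"twist":0},{"dx":1,"dy":5.2,"dz":-3,"twist":0},{"dx":0,"dy":0.8,"dz":-4.5,"twist":0},{"dx":0,"dy":0,"dz":0,"twist":0}]' 1 30
python3 -c "
from h import *
plan(644.9,6.3,4,-8.5)"
```

```text
time_s: 3.95
ee_pos: [640.5, 27.0, 78.4]
tcp_rot: [[0.131, 0.001, -0.991], [0.991, 0.022, 0.131], [0.022, -1.0, 0.001]]
ft_force: [1.2, -0.4, 1.0]
opening: 85.3
t 3.95 tcp [640.5  27.   78.4] jaw 82.47 tilt [0.022 0.001] open 85.3 F [ 1.2 -0.4  1. ] -> d cm [ 0.44 -2.07 -7.44] twist -0.017
```

```bash
python3 -m crank '[{"dx":0.4,"dy":-1.9,"dz":-1,"twist":-0.017},{"dx":0,"dy":0,"dz":0,"twist":0},{"dx":0,"dy":0,"dz":0,"twist":0}]'
python3 -c "
from h import *
plan(644.9,6.3,4,-8.5)"
```

```text
time_s: 4.32
ee_pos: [647.2, 5.7, 72.7]
tcp_rot: [[0.15, 0.008, -0.989], [0.988, 0.022, 0.15], [0.023, -1.0, -0.005]]
ft_force: [-0.4, 1.0, 0.2]
opening: 85.5
t 4.33 tcp [647.2   5.7  72.7] jaw 81.36 tilt [ 0.023 -0.005] open 85.5 F [-0.4  1.   0.2] -> d cm [-0.23  0.06 -6.87] twist 0.003
```

```bash
python3 -m crank '[{"dx":-0.1,"dy":0,"dz":-3.5,"twist":0},{"dx":-0.1,"dy":0,"dz":-3,"twist":0},{"dx":0,"dy":0,"dz":0,"twist":0}]'
python3 -c "
from h import *
plan(644.9,6.3,4,-8.5)"
```

```text
time_s: 4.7
ee_pos: [647.9, 2.9, 10.5]
tcp_rot: [[0.155, 0.016, -0.988], [0.988, 0.021, 0.155], [0.023, -1.0, -0.012]]
ft_force: [-1.0, 0.0, 0.2]
opening: 85.0
t 4.7 tcp [647.9   2.9  10.5] jaw 81.11 tilt [ 0.023 -0.012] open 85.0 F [-1.   0.   0.2] -> d cm [-0.3   0.34 -0.65] twist 0.007
```

```bash
python3 -m crank '[{"dx":-0.3,"dy":0.35,"dz":-0.6,"twist":0.007},{"dx":0,"dy":0,"dz":0,"twist":0}]'
python3 -c "
from h import *
plan(644.9,6.3,4,-8.5)"
python3 -m crank '[{"dx":0,"dy":0,"dz":0,"twist":0},{"dx":0,"dy":0,"dz":0,"twist":0},{"dx":0,"dy":0,"dz":0,"twist":0},{"dx":0,"dy":0,"dz":0,"twist":0},{"dx":0,"dy":0,"dz":0,"twist":0}]' -1 30
```

```text
time_s: 4.95
ee_pos: [646.4, 6.3, 6.9]
tcp_rot: [[0.148, 0.019, -0.989], [0.989, 0.021, 0.148], [0.024, -1.0, -0.016]]
ft_force: [-0.0, 0.2, 0.6]
opening: 85.5
t 4.95 tcp [646.4   6.3   6.9] jaw 81.49 tilt [ 0.024 -0.016] open 85.5 F [-0.   0.2  0.6] -> d cm [-0.15  0.   -0.29] twist 0.0
time_s: 5.58
ee_pos: [647.9, 6.4, 9.2]
tcp_rot: [[0.148, 0.023, -0.989], [0.989, 0.021, 0.148], [0.024, -1.0, -0.019]]
ft_force: [-1.7, -0.3, -0.0]
opening: 0.2
```

Opening is 0.2 mm, so nothing was gripped. I'll look before doing anything else.

```bash
python3 -c "
from h import *
shot('w5')
a,p=grab('scene');b=a[190:290,200:340,::-1];cv2.imwrite('pics/sc5.png',np.hstack([cv2.resize(b,(400,286),interpolation=cv2.INTER_CUBIC),cv2.resize(cv2.imread('pics/w5.png'),(381,286))]))"
```

```text
t 5.675 tcp [647.8   6.4   9.2] jaw 81.5 open -0.2 F [-0.3  0.9 -0.8]
```

View pics/sc5.png

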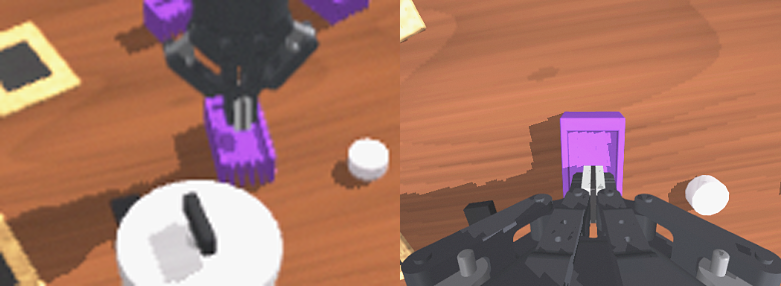

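The fingers closed above and inside the hollow comb, because the open tips stand farther back. I'll raise, part-open the fingers to about 62 mm so they swing less, and go lower.

```bash
python3 -m crank '[{"dx":0,"dy":0,"dz":3,"twist":0},{"dx":0,"dy":0,"dz":3,"twist":0},{"dx":0,"dy":0,"dz":1,"twist":0}]'
python3 -m crank '[{"dx":0,"dy":0,"dz":0,"twist":0},{"dx":0,"dy":0,"dz":0,"twist":0},{"dx":0,"dy":0,"dz":0,"twist":0}]' 0.45
python3 - <<'E'
from h import *
a,p=shot('w6'); plan(645,6,2,-8.5); print(fit("comb_long",a,p))
cv2.imwrite("pics/w6b.png",cv2.resize(a[:,:,::-1],(400,300)))
E
```

```text
time_s: 6.1
ee_pos: [646.6, 6.3, 79.2]
tcp_rot: [[0.148, 0.019, -0.989], [0.989, 0.021, 0.148], [0.024, -1.0, -0.016]]
ft_force: [-0.3, 0.0, 0.2]
opening: 0.4
time_s: 6.48
ee_pos: [645.6, 6.2, 77.3]
tcp_rot: [[0.148, 0.017, -0.989], [0.989, 0.021, 0.148], [0.023, -1.0, -0.014]]
ft_force: [-1.5, 0.9, 0.3]
opening: 54.7
t 6.575 tcp [645.6   6.2  77.4] jaw 81.5 open 61.6 F [-0.8 -0.3 -0.5]
t 6.58 tcp [645.6   6.2  77.4] jaw 81.5 tilt [ 0.023 -0.014] open 61.6 F [-0.8 -0.3 -0.5] -> d cm [-0.06 -0.02 -7.54] twist 0.0
(array([645.2,   6.1,  -8.5]), 0.39)
```

View pics/w6b.png

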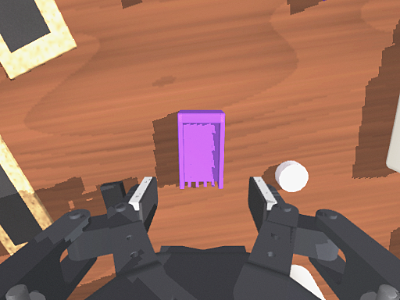

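The comb is where it was and lies centred between the pads. I descend.

```bash
python3 -m crank '[{"dx":0,"dy":0,"dz":-4,"twist":0},{"dx":0,"dy":0.2,"dz":-3,"twist":0},{"dx":0,"dy":0,"dz":0,"twist":0}]'
python3 -c "
from h import *
plan(645.2,6.1,2,-8.5)"
```

```text
time_s: 6.95
ee_pos: [645.8, 8.2, 5.4]
tcp_rot: [[0.148, 0.017, -0.989], [0.989, 0.021, 0.148], [0.023, -1.0, -0.014]]
ft_force: [-0.3, 0.9, 0.0]
opening: 62.1
t 6.95 tcp [645.8   8.2   5.4] jaw 81.49 tilt [ 0.023 -0.014] open 62.1 F [-0.3  0.9  0. ] -> d cm [-0.06 -0.21 -0.34] twist 0.0
```

```bash
python3 -m crank '[{"dx":-0.1,"dy":-0.2,"dz":-0.4,"twist":0},{"dx":0,"dy":0,"dz":0,"twist":0}]'
python3 -m crank '[{"dx":0,"dy":0,"dz":0,"twist":0},{"dx":0,"dy":0,"dz":0,"twist":0},{"dx":0,"dy":0,"dz":0,"twist":0}]' -1 30
```

```text
time_s: 7.2
ee_pos: [645.7, 5.9, 2.8]
tcp_rot: [[0.148, 0.019, -0.989], [0.989, 0.021, 0.148], [0.024, -1.0, -0.016]]
ft_force: [-0.1, 0.5, -0.4]
opening: 62.2
time_s: 7.58
ee_pos: [647.1, 5.7, 5.1]
tcp_rot: [[0.148, 0.023, -0.989], [0.989, 0.021, 0.149], [0.024, -1.0, -0.019]]
ft_force: [-0.4, 0.7, 0.1]
opening: 7.2
```

The grip missed again. Both views suggest the tips are higher than reported. I'll project the reported TCP into both cameras to check.

```bash
python3 - <<'E'
from h import *
a,p=shot('w7'); s,ps=grab('scene'); e=ctrl.get_obs()["ee_pos"]
w=a[:,:,::-1].copy(); s=s[:,:,::-1].copy()
for dz,c in((0,(0,0,255)),(20,(0,255,0)),(40,(0,255,255))):
    for im,q in((w,p),(s,ps)):
        x=proj([e+[0,0,dz]],q)[0]; print(dz,x.round(1)); cv2.drawMarker(im,tuple(int(v) for v in x.round()),c,cv2.MARKER_CROSS,5,1)
cv2.imwrite('pics/c7.png',np.hstack([cv2.resize(s[180:280,220:340],(390,325),interpolation=cv2.INTER_CUBIC),cv2.resize(w[100:320,120:400],(410,325),interpolation=cv2.INTER_CUBIC)]))
E
```

```text
t 7.675 tcp [647.    5.7   4.9] jaw 81.47 open 0.0 F [ 0.3 -0.8 -0.8]
0 [258.6 218.9]
0 [282.7 242. ]
20 [259.4 232.6]
20 [282.9 236.2]
40 [260.3 250. ]
40 [283.2 230.3]
```

View pics/c7.png

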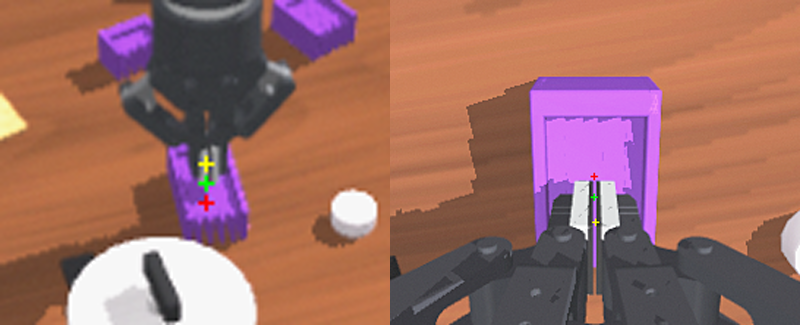

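In the scene view the shut fingertips sit about 20 mm above the reported TCP, at the dz=20 mark. So grasps need TCP z around -13. I lift, reopen, descend in steps and watch the force.

```bash
python3 -m crank '[{"dx":0,"dy":0,"dz":2.5,"twist":0},{"dx":0,"dy":0,"dz":0,"twist":0}]'
python3 -m crank '[{"dx":0,"dy":0,"dz":0,"twist":0},{"dx":0,"dy":0,"dz":0,"twist":0},{"dx":0,"dy":0,"dz":0,"twist":0},{"dx":-0.1,"dy":0,"dz":-2,"twist":0},{"dx":0,"dy":0,"dz":-2,"twist":0},{"dx":0,"dy":0,"dz":0,"twist":0}]' 0.45
python3 -c "
from h import *
plan(645.2,6.1,-12,-8.5)"
```

```text
time_s: 7.98
ee_pos: [646.7, 5.9, 30.0]
tcp_rot: [[0.148, 0.022, -0.989], [0.989, 0.021, 0.149], [0.024, -1.0, -0.018]]
ft_force: [0.5, -0.5, 0.4]
opening: -0.2
time_s: 8.72
ee_pos: [644.2, 5.8, -13.6]
tcp_rot: [[0.148, 0.018, -0.989], [0.989, 0.021, 0.149], [0.023, -1.0, -0.015]]
ft_force: [-1.4, -0.1, 0.7]
opening: 62.0
t 8.72 tcp [644.2   5.8 -13.6] jaw 81.48 tilt [ 0.023 -0.015] open 62.0 F [-1.4 -0.1  0.7] -> d cm [0.1  0.03 0.16] twist 0.0
```

There's no contact at TCP z = -13.6, which confirms the offset. I close.

```bash
python3 -m crank '[{"dx":0,"dy":0,"dz":0,"twist":0},{"dx":0,"dy":0,"dz":0,"twist":0},{"dx":0,"dy":0,"dz":0,"twist":0}]' -1 30
python3 -c "
from h import *
plan(464.5,298.4,90,-16.4)"
```

```text
time_s: 9.1
ee_pos: [645.3, 5.9, -11.7]
tcp_rot: [[0.148, 0.02, -0.989], [0.989, 0.021, 0.149], [0.024, -1.0, -0.017]]
ft_force: [0.1, 1.0, -0.1]
opening: 45.3
t 9.1 tcp [645.3   5.9 -11.7] jaw 81.48 tilt [ 0.024 -0.017] open 45.3 F [ 0.1  1.  -0.1] -> d cm [-18.08  29.25  10.17] twist -0.137
```

Gripped at 45.3 mm. I carry it to tile_long.

```bash
python3 -m crank '[{"dx":0,"dy":0,"dz":4,"twist":0},{"dx":-1.5,"dy":2.5,"dz":4,"twist":0},{"dx":-2.8,"dy":4.5,"dz":1,"twist":-0.05},{"dx":-2.8,"dy":4.5,"dz":0,"twist":-0.05},{"dx":-2.8,"dy":4.5,"dz":0,"twist":-0.03},{"dx":-2.8,"dy":4.5,"dz":0,"twist":0},{"dx":-2.5,"dy":4,"dz":0,"twist":0},{"dx":-1.5,"dy":2.5,"dz":0,"twist":0},{"dx":0,"dy":0,"dz":0,"twist":0}]'
python3 -c "
from h import *
plan(464.5,298.4,-5,-16.4)"
```

```text
time_s: 10.22
ee_pos: [473.7, 283.4, 85.1]
tcp_rot: [[0.281, 0.031, -0.959], [0.959, 0.022, 0.281], [0.03, -0.999, -0.023]]
ft_force: [0.0, 0.1, 0.1]
opening: 45.1
t 10.22 tcp [473.7 283.4  85.1] jaw 73.69 tilt [ 0.03  -0.023] open 45.1 F [0.  0.1 0.1] -> d cm [-0.92  1.5  -9.01] twist -0.002
```

```bash
python3 -m crank '[{"dx":-0.9,"dy":1.4,"dz":-4,"twist":0},{"dx":0,"dy":0,"dz":-3.2,"twist":0},{"dx":0,"dy":0,"dz":0,"twist":0}]'
python3 -c "
from h import *
plan(464.5,298.4,-5,-16.4)"
```

```text
time_s: 10.6
ee_pos: [467.5, 296.0, 13.3]
tcp_rot: [[0.283, 0.035, -0.959], [0.959, 0.023, 0.284], [0.032, -0.999, -0.027]]
ft_force: [-0.2, 0.3, 0.6]
opening: 45.2
t 10.6 tcp [467.5 296.   13.3] jaw 73.56 tilt [ 0.032 -0.027] open 45.2 F [-0.2  0.3  0.6] -> d cm [-0.3   0.24 -1.83] twist 0.001
```

```bash
python3 -m crank '[{"dx":-0.3,"dy":0.2,"dz":-1.0,"twist":0},{"dx":-0.1,"dy":0.05,"dz":-0.5,"twist":0},{"dx":0,"dy":0,"dz":0,"twist":0}]'
python3 -c "
from h import *
plan(464.5,298.4,-5,-16.4)"
```

```text
time_s: 10.98
ee_pos: [465.7, 298.1, 0.0]
tcp_rot: [[0.285, 0.039, -0.958], [0.958, 0.025, 0.286], [0.035, -0.999, -0.03]]
ft_force: [-0.2, -0.2, 0.3]
opening: 45.4
t 10.97 tcp [465.7 298.1   0. ] jaw 73.42 tilt [ 0.035 -0.03 ] open 45.4 F [-0.2 -0.2  0.3] -> d cm [-0.12  0.03 -0.5 ] twist 0.003
```

```bash
python3 -m crank '[{"dx":-0.15,"dy":0.0,"dz":-0.6,"twist":0.003},{"dx":-0.05,"dy":0,"dz":-0.2,"twist":0}]'
python3 -c "
from h import *
plan(464.5,298.4,-5,-16.4)"
```

```text
time_s: 11.22
ee_pos: [464.4, 298.2, -7.4]
tcp_rot: [[0.282, 0.04, -0.958], [0.959, 0.025, 0.284], [0.036, -0.999, -0.032]]
ft_force: [-0.2, -2.2, 3.9]
opening: 45.1
t 11.22 tcp [464.4 298.2  -7.4] jaw 73.59 tilt [ 0.036 -0.032] open 45.1 F [-0.2 -2.2  3.9] -> d cm [0.01 0.02 0.24] twist 0.0
```

Touchdown at 4 N and on target. I release, lift and check.

```bash
python3 -m crank '[{"dx":0,"dy":0,"dz":0,"twist":0},{"dx":0,"dy":0,"dz":0,"twist":0},{"dx":0,"dy":0,"dz":3,"twist":0},{"dx":2,"dy":0,"dz":4,"twist":0},{"dx":4,"dy":-0.5,"dz":4,"twist":0},{"dx":4,"dy":-0.5,"dz":0,"twist":0},{"dx":2,"dy":0,"dz":0,"twist":0},{"dx":0,"dy":0,"dz":0,"twist":0}]' 0.45
python3 - <<'E'
from h import *
a,p=shot('w8'); print(fit("tile_long",a,p)); print(fit("comb_long",a,p,(464.5,298.4,-16.4),5)); print(fitclip(a,p,(628.6,253.6,173)))
plan(628.6,253.6,-8,-7.1)
cv2.imwrite("pics/w8b.png",cv2.resize(a[:,:,::-1],(400,300)))
E
```

```text
time_s: 12.22
ee_pos: [586.8, 287.9, 107.6]
tcp_rot: [[0.28, 0.041, -0.959], [0.959, 0.026, 0.282], [0.036, -0.999, -0.032]]
ft_force: [-0.8, 0.6, -0.4]
opening: 62.1
t 12.325 tcp [584.7 288.2 107.2] jaw 73.79 open 61.7 F [-0.2  0.6 -1.1]
None
None
(array([629.9, 253.7, 172.9,  21.5,  18.3]), 0.45, [194, 144, 76, 170, 7745])
t 12.32 tcp [584.7 288.2 107.2] jaw 73.79 tilt [ 0.035 -0.03 ] open 61.7 F [-0.2  0.6 -1.1] -> d cm [  4.39  -3.46 -11.52] twist 0.159
```

View pics/w8b.png

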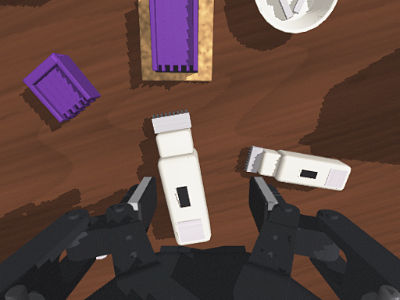

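The view shows comb_long on its tile at the top edge. The clipper's blade points toward the base and the small look-alike lies well clear. I move to the clipper.

```bash
python3 -m crank '[{"dx":2.2,"dy":-1.7,"dz":0,"twist":0.08},{"dx":2.1,"dy":-1.7,"dz":0,"twist":0.08},{"dx":0,"dy":0,"dz":0,"twist":0},{"dx":0,"dy":0,"dz":0,"twist":0}]'
python3 -c "
from h import *
plan(629.2,253.6,-10,-7.1)"
```

```text
time_s: 12.82
ee_pos: [622.1, 257.0, 106.4]
tcp_rot: [[0.113, 0.028, -0.993], [0.993, 0.032, 0.114], [0.035, -0.999, -0.025]]
ft_force: [-0.6, -0.0, 0.0]
opening: 61.8
t 12.82 tcp [622.1 257.  106.4] jaw 83.51 tilt [ 0.035 -0.025] open 61.8 F [-0.6 -0.   0. ] -> d cm [  0.71  -0.34 -11.64] twist -0.011
```

```bash
python3 -m crank '[{"dx":0.6,"dy":-0.35,"dz":-4,"twist":-0.011},{"dx":0,"dy":0,"dz":-2,"twist":0},{"dx":0,"dy":0,"dz":0,"twist":0}]'
python3 -c "
from h import *
plan(629.2,253.6,-10,-7.1)"
```

```text
time_s: 13.2
ee_pos: [624.5, 257.8, 46.2]
tcp_rot: [[0.122, 0.028, -0.992], [0.992, 0.034, 0.123], [0.037, -0.999, -0.024]]
ft_force: [0.5, -0.5, 0.5]
opening: 62.2
t 13.2 tcp [624.5 257.8  46.2] jaw 83.01 tilt [ 0.037 -0.024] open 62.2 F [ 0.5 -0.5  0.5] -> d cm [ 0.47 -0.42 -5.62] twist -0.002
```

```bash
python3 -m crank '[{"dx":0.4,"dy":-0.45,"dz":-0.5,"twist":0},{"dx":0.1,"dy":-0.05,"dz":-2.8,"twist":0},{"dx":0.05,"dy":0,"dz":-2,"twist":0},{"dx":0,"dy":0,"dz":-0.1,"twist":0}]'
python3 -c "
from h import *
plan(629.2,253.6,-10,-7.1)"
```

```text
time_s: 13.7
ee_pos: [631.7, 254.7, -4.9]
tcp_rot: [[0.12, 0.034, -0.992], [0.992, 0.036, 0.122], [0.04, -0.999, -0.029]]
ft_force: [-0.4, -0.2, -0.5]
opening: 61.9
t 13.7 tcp [631.7 254.7  -4.9] jaw 83.08 tilt [ 0.04  -0.029] open 61.9 F [-0.4 -0.2 -0.5] -> d cm [-0.25 -0.11 -0.51] twist -0.003
```

```bash
python3 -m crank '[{"dx":-0.3,"dy":-0.1,"dz":-0.4,"twist":0}]'
python3 -m crank '[{"dx":0,"dy":0,"dz":0,"twist":0},{"dx":0,"dy":0,"dz":0,"twist":0},{"dx":0,"dy":0,"dz":0,"twist":0}]' -1 70
python3 -c "
from h import *
plan(655.4,-244.6,90,11.1)"
```

```text
time_s: 13.82
ee_pos: [629.6, 254.0, -7.6]
tcp_rot: [[0.12, 0.036, -0.992], [0.992, 0.037, 0.122], [0.041, -0.999, -0.031]]
ft_force: [-0.2, -0.1, -0.2]
opening: 62.2
time_s: 14.2
ee_pos: [629.3, 254.1, -6.3]
tcp_rot: [[0.12, 0.036, -0.992], [0.992, 0.037, 0.122], [0.041, -0.999, -0.031]]
ft_force: [-0.6, -0.3, -3.7]
opening: 44.3
t 14.2 tcp [629.3 254.1  -6.3] jaw 83.08 tilt [ 0.041 -0.031] open 44.3 F [-0.6 -0.3 -3.7] -> d cm [  2.61 -49.87   9.63] twist 0.315
```

Gripped at 44.3 mm. I lift and carry it across.

```bash
python3 -m crank '[{"dx":0,"dy":0,"dz":4,"twist":0},{"dx":0,"dy":-1.5,"dz":4,"twist":0},{"dx":0,"dy":-4,"dz":2,"twist":0.04},{"dx":0,"dy":-5,"dz":0,"twist":0.04},{"dx":0,"dy":-5,"dz":0,"twist":0.04},{"dx":0.3,"dy":-5,"dz":0,"twist":0.04},{"dx":0.3,"dy":-5,"dz":0,"twist":0.04},{"dx":0.3,"dy":-5,"dz":0,"twist":0.04},{"dx":0.3,"dy":-5,"dz":0,"twist":0.04},{"dx":0.3,"dy":-5,"dz":0,"twist":0.03},{"dx":0.3,"dy":-4,"dz":0,"twist":0},{"dx":0,"dy":-2,"dz":0,"twist":0},{"dx":0,"dy":0,"dz":0,"twist":0}]'
python3 -c "
from h import *
a,p=shot('w9'); print(fit('tile_clipper',a,p))
plan(655.6,-244.4,0,11.1)"
```

```text
time_s: 15.82
ee_pos: [641.1, -224.8, 93.7]
tcp_rot: [[-0.201, 0.017, -0.98], [0.979, 0.045, -0.2], [0.041, -0.999, -0.025]]
ft_force: [0.5, 1.0, -4.3]
opening: 45.0
t 15.925 tcp [ 641.7 -221.4   94. ] jaw 101.81 open 44.4 F [-0.2  0.5 -3.9]
None
t 15.93 tcp [ 641.7 -221.4   94. ] jaw 101.81 tilt [ 0.042 -0.026] open 44.4 F [-0.2  0.5 -3.9] -> d cm [ 1.39 -2.3  -9.4 ] twist -0.012
```

```bash
python3 -m crank '[{"dx":1.3,"dy":-2.2,"dz":-3,"twist":-0.012},{"dx":0.2,"dy":-0.1,"dz":-3,"twist":0},{"dx":0,"dy":0,"dz":0,"twist":0},{"dx":0,"dy":0,"dz":0,"twist":0}]'
python3 -c "
from h import *
plan(655.4,-244.6,0,11.1)"
```

```text
time_s: 16.42
ee_pos: [660.5, -232.7, 35.8]
tcp_rot: [[-0.205, 0.021, -0.979], [0.978, 0.052, -0.204], [0.046, -0.998, -0.031]]
ft_force: [0.6, -1.0, -2.9]
opening: 44.5
t 16.43 tcp [ 660.5 -232.7   35.8] jaw 101.85 tilt [ 0.046 -0.031] open 44.5 F [ 0.6 -1.  -2.9] -> d cm [-0.51 -1.19 -3.58] twist -0.013
```

```bash
python3 -m crank '[{"dx":-0.5,"dy":-1.15,"dz":-1,"twist":-0.013},{"dx":-0.1,"dy":-0.05,"dz":-1,"twist":0},{"dx":0,"dy":0,"dz":0,"twist":0}]'
python3 -c "
from h import *
plan(655.4,-244.6,-1,11.1)"
```

```text
time_s: 16.8
ee_pos: [655.1, -244.8, 17.3]
tcp_rot: [[-0.193, 0.025, -0.981], [0.98, 0.05, -0.191], [0.045, -0.998, -0.034]]
ft_force: [0.5, 0.2, -3.3]
opening: 44.2
t 16.8 tcp [ 655.1 -244.8   17.3] jaw 101.12 tilt [ 0.045 -0.034] open 44.2 F [ 0.5  0.2 -3.3] -> d cm [ 0.03  0.02 -1.83] twist -0.0
```

```bash
python3 -m crank '[{"dx":0,"dy":0,"dz":-1.3,"twist":0},{"dx":0,"dy":0,"dz":-0.5,"twist":0},{"dx":0,"dy":0,"dz":-0.1,"twist":0}]'
python3 -c "
from h import *
plan(655.4,-244.6,-1,11.1)"
```

```text
time_s: 17.18
ee_pos: [655.5, -245.1, -1.6]
tcp_rot: [[-0.192, 0.026, -0.981], [0.98, 0.05, -0.191], [0.044, -0.998, -0.035]]
ft_force: [-5.4, 1.4, 13.9]
opening: 44.5
t 17.18 tcp [ 655.5 -245.1   -1.6] jaw 101.09 tilt [ 0.044 -0.035] open 44.5 F [-5.4  1.4 13.9] -> d cm [-0.01  0.05  0.06] twist 0.0
```

Touchdown. I release, lift and look.

```bash
python3 -m crank '[{"dx":0,"dy":0.05,"dz":0,"twist":0},{"dx":0,"dy":0,"dz":0,"twist":0},{"dx":0,"dy":0,"dz":4,"twist":0},{"dx":0,"dy":0,"dz":5,"twist":0},{"dx":0,"dy":1,"dz":5,"twist":0},{"dx":0,"dy":1,"dz":5,"twist":0},{"dx":0,"dy":0,"dz":1,"twist":0},{"dx":0,"dy":0,"dz":0,"twist":0}]' 0.45
python3 - <<'E'
from h import *
a,p=shot('w10'); 
for n in("tile_clipper","tile_medium","tile_short","comb_short"): print(n,fit(n,a,p))
try: print(fitclip(a,p,(655.4,-244.6,191.1),5))
except Exception as e: print(e)
plan(468.7,3,-12,13.5)
cv2.imwrite("pics/w10b.png",a[:,:,::-1])
E
```

```text
time_s: 18.18
ee_pos: [657.1, -223.4, 206.1]
tcp_rot: [[-0.193, 0.032, -0.981], [0.98, 0.049, -0.191], [0.042, -0.998, -0.041]]
ft_force: [0.7, -0.7, -0.3]
opening: 62.0
t 18.275 tcp [ 656.6 -223.3  204.7] jaw 101.14 open 61.8 F [ 0.4  0.7 -0.1]
tile_clipper (array([ 655.5, -244.6,   11.2]), 0.3)
tile_medium None
tile_short None
comb_short (array([468.9,   2.8,  14.5]), 0.5)
(array([ 655. , -246. ,  191.2,   21.8,    7.9]), 0.33, [214, 83, 41, 138, 5005])
t 18.27 tcp [ 656.6 -223.3  204.7] jaw 101.14 tilt [ 0.044 -0.039] open 61.8 F [ 0.4  0.7 -0.1] -> d cm [-18.79  22.63 -21.67] twist 0.041
```

View pics/w10b.png

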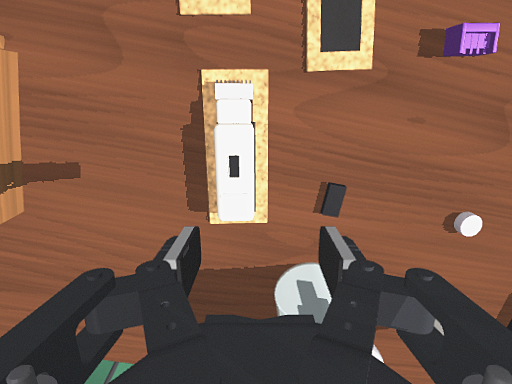

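The clipper is on its tile: fit (655.0,-246.0) against tile (655.5,-244.6), with the angle equal. Next is the short comb.

```bash
python3 -m crank '[{"dx":-3.5,"dy":4.2,"dz":-1,"twist":0.02},{"dx":-3.5,"dy":4.2,"dz":-1,"twist":0.02},{"dx":-3.5,"dy":4.2,"dz":-3,"twist":0},{"dx":-3.5,"dy":4.2,"dz":-3,"twist":0},{"dx":-2.5,"dy":3,"dz":-3,"twist":0},{"dx":-1,"dy":1,"dz":-2,"twist":0},{"dx":0,"dy":0,"dz":0,"twist":0}]'
python3 -c "
from h import *
a,p=shot('w11')
for n in('comb_short','comb_medium','tile_medium','tile_short'): print(n,fit(n,a,p))
plan(468.8,2.9,-12,13.7)"
```

```text
time_s: 19.15
ee_pos: [470.7, -14.6, 63.0]
tcp_rot: [[-0.23, 0.012, -0.973], [0.972, 0.054, -0.229], [0.05, -0.998, -0.024]]
ft_force: [0.6, -0.1, -0.2]
opening: 62.0
t 19.25 tcp [473.3 -15.6  64.5] jaw 103.21 open 62.3 F [ 0.3  0.  -0.1]
comb_short (array([468.7,   3.5,  13.4]), 0.33)
comb_medium (array([483. , 160.7,  19.3]), 2.39)
tile_medium (array([ 484.7, -151.8,   13.8]), 0.42)
tile_short None
t 19.25 tcp [473.3 -15.6  64.5] jaw 103.21 tilt [ 0.049 -0.028] open 62.3 F [ 0.3  0.  -0.1] -> d cm [-0.45  1.85 -7.65] twist 0.009
```

```bash
python3 -m crank '[{"dx":-0.4,"dy":1.8,"dz":-1,"twist":0.005},{"dx":-0.05,"dy":0,"dz":0,"twist":0},{"dx":0,"dy":0,"dz":0,"twist":0}]'
python3 -c "
from h import *
plan(468.7,3.2,-12,13.5)"
```

```text
time_s: 19.62
ee_pos: [472.8, -0.6, 56.1]
tcp_rot: [[-0.229, 0.02, -0.973], [0.972, 0.053, -0.227], [0.047, -0.998, -0.032]]
ft_force: [0.0, -0.6, 0.3]
opening: 62.3
t 19.62 tcp [472.8  -0.6  56.1] jaw 103.22 tilt [ 0.047 -0.032] open 62.3 F [ 0.  -0.6  0.3] -> d cm [-0.41  0.38 -6.81] twist 0.005
```

```bash
python3 -m crank '[{"dx":-0.4,"dy":0.4,"dz":-2,"twist":0.005},{"dx":-0.1,"dy":0,"dz":-2.2,"twist":0},{"dx":-0.05,"dy":0,"dz":-1.5,"twist":0},{"dx":-0.05,"dy":0,"dz":-0.2,"twist":0}]'
python3 -c "
from h import *
plan(468.7,3.2,-12,13.5)"
```

```text
time_s: 20.12
ee_pos: [471.2, -1.0, -1.8]
tcp_rot: [[-0.228, 0.028, -0.973], [0.973, 0.051, -0.226], [0.044, -0.998, -0.038]]
ft_force: [0.1, -0.2, 0.0]
opening: 61.7
t 20.12 tcp [471.2  -1.   -1.8] jaw 103.18 tilt [ 0.044 -0.038] open 61.7 F [ 0.1 -0.2  0. ] -> d cm [-0.25  0.42 -1.02] twist 0.006
```

```bash
python3 -m crank '[{"dx":-0.3,"dy":0.45,"dz":-0.9,"twist":0.006},{"dx":-0.05,"dy":0,"dz":-0.15,"twist":0}]'
python3 -c "
from h import *
plan(468.7,3.2,-12,13.5)"
```

```text
time_s: 20.38
ee_pos: [468.6, 3.0, -12.0]
tcp_rot: [[-0.233, 0.029, -0.972], [0.972, 0.051, -0.231], [0.043, -0.998, -0.04]]
ft_force: [-0.6, 0.5, 0.5]
opening: 62.1
t 20.38 tcp [468.6   3.  -12. ] jaw 103.47 tilt [ 0.043 -0.04 ] open 62.1 F [-0.6  0.5  0.5] -> d cm [ 0.01  0.02 -0.  ] twist 0.001
```

```bash
python3 -m crank '[{"dx":0,"dy":0,"dz":0,"twist":0},{"dx":-0.05,"dy":0,"dz":0,"twist":0},{"dx":0,"dy":0,"dz":0,"twist":0}]' -1 30
python3 -c "
from h import *
plan(457.5,-305.3,90,11.5)"
```

```text
time_s: 20.75
ee_pos: [468.7, 3.0, -11.0]
tcp_rot: [[-0.233, 0.031, -0.972], [0.972, 0.051, -0.231], [0.042, -0.998, -0.042]]
ft_force: [1.0, 1.1, -0.2]
opening: 45.1
t 20.75 tcp [468.7   3.  -11. ] jaw 103.49 tilt [ 0.042 -0.042] open 45.1 F [ 1.   1.1 -0.2] -> d cm [ -1.12 -30.83  10.1 ] twist -0.035
```

```bash
python3 -m crank '[{"dx":0,"dy":0,"dz":4,"twist":0},{"dx":0,"dy":-2,"dz":4,"twist":0},{"dx":1,"dy":-5,"dz":3,"twist":-0.02},{"dx":1,"dy":-5,"dz":2,"twist":-0.015},{"dx":1.5,"dy":-5,"dz":0,"twist":0},{"dx":1.5,"dy":-5,"dz":0,"twist":0},{"dx":1.5,"dy":-4.5,"dz":0,"twist":0},{"dx":0.5,"dy":-3,"dz":0,"twist":0},{"dx":0,"dy":0,"dz":0,"twist":0}]'
python3 -c "
from h import *
a,p=shot('w12')
for n in('tile_medium','tile_short'): print(n,fit(n,a,p))
plan(457.5,-305.3,-5,11.5)"
```

```text
time_s: 21.88
ee_pos: [538.6, -301.9, 124.5]
tcp_rot: [[-0.201, 0.034, -0.979], [0.979, 0.048, -0.199], [0.04, -0.998, -0.043]]
ft_force: [-0.2, 0.8, -0.1]
opening: 45.6
t 21.975 tcp [ 538.9 -298.4  124.8] jaw 101.82 open 45.0 F [-0.6  0.7  0.3]
tile_medium (array([ 484.5, -151.3,   13.7]), 0.64)
tile_short (array([ 455.1, -305.8,   11.9]), 0.37)
t 21.98 tcp [ 538.9 -298.4  124.8] jaw 101.82 tilt [ 0.042 -0.043] open 45.0 F [-0.6  0.7  0.3] -> d cm [ -8.14  -0.69 -12.98] twist -0.006
```

```bash
python3 -m crank '[{"dx":-4.2,"dy":-0.5,"dz":-2,"twist":0},{"dx":-4.2,"dy":-0.5,"dz":-3,"twist":0},{"dx":0,"dy":0,"dz":-2,"twist":0},{"dx":0,"dy":0,"dz":0,"twist":0}]'
python3 -c "
from h import *
plan(455.3,-305.8,-5,11.8)"
```

```text
time_s: 22.48
ee_pos: [453.7, -301.4, 54.7]
tcp_rot: [[-0.213, 0.036, -0.976], [0.976, 0.052, -0.211], [0.043, -0.998, -0.046]]
ft_force: [-0.2, 0.7, -0.2]
opening: 45.5
t 22.48 tcp [ 453.7 -301.4   54.7] jaw 102.34 tilt [ 0.043 -0.046] open 45.5 F [-0.2  0.7 -0.2] -> d cm [ 0.16 -0.44 -5.97] twist -0.009
```

```bash
python3 -m crank '[{"dx":0.1,"dy":-0.45,"dz":-2,"twist":-0.009},{"dx":0,"dy":-0.1,"dz":-1.8,"twist":0},{"dx":0,"dy":0,"dz":-0.1,"twist":0}]'
python3 -c "
from h import *
plan(455.3,-305.8,-5,11.8)"
```

```text
time_s: 22.85
ee_pos: [458.1, -304.4, 18.3]
tcp_rot: [[-0.21, 0.04, -0.977], [0.977, 0.051, -0.208], [0.041, -0.998, -0.05]]
ft_force: [0.5, -0.5, 0.3]
opening: 45.1
t 22.85 tcp [ 458.1 -304.4   18.3] jaw 102.11 tilt [ 0.041 -0.05 ] open 45.1 F [ 0.5 -0.5  0.3] -> d cm [-0.28 -0.14 -2.33] twist -0.005
```

```bash
python3 -m crank '[{"dx":-0.3,"dy":-0.15,"dz":-1.2,"twist":-0.005},{"dx":-0.1,"dy":-0.05,"dz":-0.6,"twist":0},{"dx":0,"dy":0,"dz":-0.1,"twist":0}]'
python3 -c "
from h import *
plan(455.3,-305.8,-5,11.8)"
```

```text
time_s: 23.22
ee_pos: [455.5, -306.2, 0.3]
tcp_rot: [[-0.206, 0.043, -0.978], [0.978, 0.049, -0.204], [0.039, -0.998, -0.052]]
ft_force: [-0.1, 0.3, -0.1]
opening: 44.9
t 23.23 tcp [ 4.555e+02 -3.062e+02  3.000e-01] jaw 101.9 tilt [ 0.039 -0.052] open 44.9 F [-0.1  0.3 -0.1] -> d cm [-0.02  0.04 -0.53] twist -0.002
```

```bash
python3 -m crank '[{"dx":-0.05,"dy":0.04,"dz":-0.6,"twist":0},{"dx":-0.05,"dy":0,"dz":-0.15,"twist":0}]'
python3 -c "
from h import *
plan(455.3,-305.8,-5,11.8)"
```

```text
time_s: 23.48
ee_pos: [455.5, -305.9, -6.5]
tcp_rot: [[-0.206, 0.045, -0.978], [0.978, 0.048, -0.204], [0.038, -0.998, -0.054]]
ft_force: [-2.1, 3.0, 16.0]
opening: 45.1
t 23.48 tcp [ 455.5 -305.9   -6.5] jaw 101.9 tilt [ 0.038 -0.054] open 45.1 F [-2.1  3.  16. ] -> d cm [-0.02  0.01  0.15] twist -0.002
```

```bash
python3 -m crank '[{"dx":0,"dy":0,"dz":0.05,"twist":0},{"dx":0,"dy":0,"dz":0,"twist":0},{"dx":0,"dy":0,"dz":4,"twist":0},{"dx":1,"dy":0,"dz":5,"twist":0},{"dx":3,"dy":1,"dz":4,"twist":0},{"dx":4,"dy":2,"dz":3,"twist":0},{"dx":3,"dy":3,"dz":0,"twist":0},{"dx":0,"dy":0,"dz":0,"twist":0}]' 0.45
python3 - <<'E'
from h import *
a,p=shot('w13')
for n in('tile_medium','tile_short'): print(n,fit(n,a,p))
print(fit("comb_short",a,p,(455.3,-305.8,11.8),5))
plan(483.3,160.7,-12,19)
cv2.imwrite("pics/w13b.png",cv2.resize(a[:,:,::-1],(400,300)))
E
```

```text
time_s: 24.48
ee_pos: [566.5, -244.0, 158.9]
tcp_rot: [[-0.203, 0.044, -0.978], [0.978, 0.05, -0.201], [0.04, -0.998, -0.053]]
ft_force: [0.1, 0.5, -0.4]
opening: 61.7
t 24.575 tcp [ 563.9 -248.   158.4] jaw 101.44 open 62.4 F [ 0.3 -0.6  0.3]
tile_medium (array([ 484.5, -151.4,   13.7]), 0.44)
tile_short None
(array([ 455.6, -306.9,   11.6]), 0.27)
t 24.57 tcp [ 563.9 -248.   158.4] jaw 101.44 tilt [ 0.039 -0.05 ] open 62.4 F [ 0.3 -0.6  0.3] -> d cm [ -8.06  40.87 -17.04] twist 0.132
```

View pics/w13b.png

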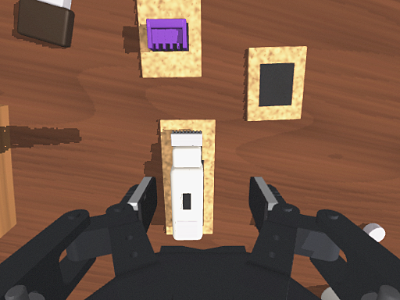

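comb_short sits on its tile at (455.6,-306.9), within about 1 mm of the tile centre. Tool tilt accounts for roughly -1 mm in y, so I'll compensate on the next one. Now the medium comb.

```bash
python3 -m crank '[{"dx":-0.5,"dy":4,"dz":0,"twist":0.02},{"dx":-1,"dy":5.2,"dz":0,"twist":0.02},{"dx":-1,"dy":5.2,"dz":0,"twist":0.02},{"dx":-1,"dy":5.2,"dz":-1,"twist":0.02},{"dx":-1,"dy":5.2,"dz":-2,"twist":0.02},{"dx":-1,"dy":5.2,"dz":-2,"twist":0.02},{"dx":-1,"dy":5,"dz":-3,"twist":0.01},{"dx":-0.5,"dy":3,"dz":-1,"twist":0},{"dx":0,"dy":1,"dz":0,"twist":0},{"dx":0,"dy":0,"dz":0,"twist":0}]'
python3 -c "
from h import *
a,p=shot('w14')
print(fit('comb_medium',a,p))
plan(483.3,160.7,-12,19)"
```

```text
time_s: 25.82
ee_pos: [484.5, 133.5, 62.9]
tcp_rot: [[-0.303, 0.031, -0.953], [0.953, 0.043, -0.301], [0.032, -0.999, -0.042]]
ft_force: [0.8, 0.2, -0.7]
opening: 61.8
t 25.925 tcp [484.7 132.6  63. ] jaw 107.53 open 61.8 F [-0.5  0.1  0.6]
(array([483.5, 160.8,  18.5]), 0.57)
t 25.93 tcp [484.7 132.6  63. ] jaw 107.53 tilt [ 0.031 -0.043] open 61.8 F [-0.5  0.1  0.6] -> d cm [-0.14  2.81 -7.5 ] twist 0.026
```

```bash
python3 -m crank '[{"dx":-0.1,"dy":2.8,"dz":0,"twist":0.022},{"dx":0,"dy":0.2,"dz":0,"twist":0},{"dx":0,"dy":0,"dz":-0.5,"twist":0}]'
python3 -c "
from h import *
plan(483.6,161.3,-12,18.9)"
```

```text
time_s: 26.3
ee_pos: [486.3, 157.1, 59.1]
tcp_rot: [[-0.314, 0.033, -0.949], [0.949, 0.041, -0.312], [0.028, -0.999, -0.045]]
ft_force: [0.5, -0.7, -0.3]
opening: 62.2
t 26.3 tcp [486.3 157.1  59.1] jaw 108.29 tilt [ 0.028 -0.045] open 62.2 F [ 0.5 -0.7 -0.3] -> d cm [-0.27  0.42 -7.11] twist 0.011
```

```bash
python3 -m crank '[{"dx":-0.3,"dy":0.4,"dz":-2,"twist":0.011},{"dx":-0.1,"dy":0.1,"dz":-2.2,"twist":0},{"dx":-0.05,"dy":0.1,"dz":-1.5,"twist":0},{"dx":-0.05,"dy":0.1,"dz":-0.2,"twist":0}]'
python3 -c "
from h import *
plan(483.6,161.3,-12,18.9)"
```

```text
time_s: 26.8
ee_pos: [482.5, 157.4, -1.9]
tcp_rot: [[-0.316, 0.034, -0.948], [0.948, 0.038, -0.315], [0.025, -0.999, -0.044]]
ft_force: [-1.0, 0.7, 0.0]
opening: 61.5
t 26.8 tcp [482.5 157.4  -1.9] jaw 108.42 tilt [ 0.025 -0.044] open 61.5 F [-1.   0.7  0. ] -> d cm [ 0.11  0.39 -1.01] twist 0.008
```

```bash
python3 -m crank '[{"dx":0.1,"dy":0.4,"dz":-0.9,"twist":0.008},{"dx":0,"dy":0,"dz":-0.15,"twist":0}]'
python3 -c "
from h import *
plan(483.6,161.3,-12,18.9)"
```

```text
time_s: 27.05
ee_pos: [484.4, 160.7, -12.4]
tcp_rot: [[-0.322, 0.035, -0.946], [0.946, 0.038, -0.321], [0.025, -0.999, -0.045]]
ft_force: [0.6, 0.4, 0.3]
opening: 61.6
t 27.05 tcp [484.4 160.7 -12.4] jaw 108.81 tilt [ 0.025 -0.045] open 61.6 F [0.6 0.4 0.3] -> d cm [-0.08  0.06  0.04] twist 0.002
```

```bash
python3 -m crank '[{"dx":-0.1,"dy":0.05,"dz":0,"twist":0},{"dx":-0.05,"dy":0,"dz":0,"twist":0},{"dx":0,"dy":0,"dz":0,"twist":0}]' -1 30
python3 -c "
from h import *
plan(484.7,-151.6,90,13.7)"
```

```text
time_s: 27.42
ee_pos: [483.3, 161.2, -11.6]
tcp_rot: [[-0.322, 0.036, -0.946], [0.946, 0.038, -0.321], [0.025, -0.999, -0.047]]
ft_force: [-0.5, -0.3, 0.1]
opening: 45.1
t 27.43 tcp [483.3 161.2 -11.6] jaw 108.81 tilt [ 0.025 -0.047] open 45.1 F [-0.5 -0.3  0.1] -> d cm [  0.14 -31.28  10.16] twist -0.089
```

```bash
python3 -m crank '[{"dx":0,"dy":0,"dz":4,"twist":0},{"dx":0,"dy":-2,"dz":4,"twist":0},{"dx":0,"dy":-5,"dz":1,"twist":-0.03},{"dx":0,"dy":-5,"dz":0,"twist":-0.03},{"dx":0,"dy":-5,"dz":0,"twist":-0.03},{"dx":0,"dy":-5,"dz":0,"twist":0},{"dx":0,"dy":-4.5,"dz":0,"twist":0},{"dx":0,"dy":-3,"dz":0,"twist":0},{"dx":0,"dy":0,"dz":0,"twist":0}]'
python3 -c "
from h import *
plan(484.7,-151,-5,13.7)"
```

```text
time_s: 28.55
ee_pos: [482.5, -141.9, 82.8]
tcp_rot: [[-0.236, 0.044, -0.971], [0.971, 0.035, -0.235], [0.023, -0.998, -0.051]]
ft_force: [-0.6, 0.2, 0.7]
opening: 45.2
t 28.55 tcp [ 482.5 -141.9   82.8] jaw 103.65 tilt [ 0.023 -0.051] open 45.2 F [-0.6  0.2  0.7] -> d cm [ 0.22 -0.91 -8.78] twist 0.001
```

```bash
python3 -m crank '[{"dx":0.1,"dy":-0.6,"dz":-3.5,"twist":0},{"dx":0,"dy":0,"dz":-2.5,"twist":0},{"dx":0,"dy":0,"dz":0,"twist":0}]'
python3 -c "
from h import *
plan(484.7,-151,-5,13.7)"
```

```text
time_s: 28.92
ee_pos: [484.3, -146.2, 22.5]
tcp_rot: [[-0.237, 0.047, -0.97], [0.971, 0.036, -0.236], [0.023, -0.998, -0.054]]
ft_force: [0.0, 0.1, -0.0]
opening: 45.2
t 28.93 tcp [ 484.3 -146.2   22.5] jaw 103.73 tilt [ 0.023 -0.054] open 45.2 F [ 0.   0.1 -0. ] -> d cm [ 0.04 -0.48 -2.75] twist -0.0
```

```bash
python3 -m crank '[{"dx":0,"dy":-0.45,"dz":-1.3,"twist":0},{"dx":-0.05,"dy":-0.05,"dz":-0.8,"twist":0},{"dx":0,"dy":0,"dz":-0.1,"twist":0}]'
python3 -c "
from h import *
plan(484.7,-151,-5,13.7)"
```

```text
time_s: 29.3
ee_pos: [485.1, -150.5, 1.0]
tcp_rot: [[-0.239, 0.049, -0.97], [0.971, 0.035, -0.237], [0.022, -0.998, -0.056]]
ft_force: [0.9, 0.6, 0.2]
opening: 45.3
t 29.3 tcp [ 485.1 -150.5    1. ] jaw 103.82 tilt [ 0.022 -0.056] open 45.3 F [0.9 0.6 0.2] -> d cm [-0.04 -0.05 -0.6 ] twist -0.002
```

```bash
python3 -m crank '[{"dx":-0.08,"dy":-0.05,"dz":-0.6,"twist":0},{"dx":-0.05,"dy":0,"dz":-0.15,"twist":0}]'
python3 -c "
from h import *
plan(484.7,-151,-5,13.7)"
python3 -m crank '[{"dx":0,"dy":0,"dz":0,"twist":0},{"dx":0,"dy":0,"dz":0,"twist":0},{"dx":0,"dy":0,"dz":4,"twist":0},{"dx":1,"dy":0,"dz":5,"twist":0},{"dx":4,"dy":0,"dz":5,"twist":0},{"dx":5,"dy":0,"dz":4,"twist":0},{"dx":4,"dy":0,"dz":3,"twist":0},{"dx":0,"dy":0,"dz":0,"twist":0}]' 0.45
python3 - <<'E'
from h import *
a,p=shot('w15')
G=GUESS
print(fit("tile_short",a,p),fit("tile_clipper",a,p),fit("tile_medium",a,p))
print(fit("comb_short",a,p,(455.3,-305.8,11.8),5),fit("comb_medium",a,p,(484.8,-151.5,13.7),5))
try: print(fitclip(a,p,(655.4,-245,191.1),5))
except Exception as e: print(e)
plan(600,200,200,0)
cv2.imwrite("pics/w15b.png",a[:,:,::-1])
E
```

```text
time_s: 29.55
ee_pos: [484.2, -151.1, -6.4]
tcp_rot: [[-0.239, 0.05, -0.97], [0.971, 0.035, -0.237], [0.022, -0.998, -0.057]]
ft_force: [-0.2, 0.3, -0.7]
opening: 45.1
t 29.55 tcp [ 484.2 -151.1   -6.4] jaw 103.83 tilt [ 0.022 -0.057] open 45.1 F [-0.2  0.3 -0.7] -> d cm [0.05 0.01 0.14] twist -0.002
time_s: 30.55
ee_pos: [623.9, -150.5, 210.6]
tcp_rot: [[-0.238, 0.05, -0.97], [0.971, 0.036, -0.236], [0.023, -0.998, -0.057]]
ft_force: [-0.7, -0.5, 0.2]
opening: 62.0
t 30.65 tcp [ 619.9 -151.   207.8] jaw 103.72 open 61.9 F [-0.5 -0.  -0.4]
None (array([ 654.8, -244.3,   11.3]), 5.47) None
None (array([ 484.5, -151.9,   13.5]), 0.35)
(array([ 657.7, -245.6,  191.1,   22.1,   15.7]), 13.22, [151, 95, 46, 174, 5637])
t 30.65 tcp [ 619.9 -151.   207.8] jaw 103.72 tilt [ 0.025 -0.051] open 61.9 F [-0.5 -0.  -0.4] -> d cm [-1.99 35.1  -0.78] twist -0.24
```

View pics/w15b.png

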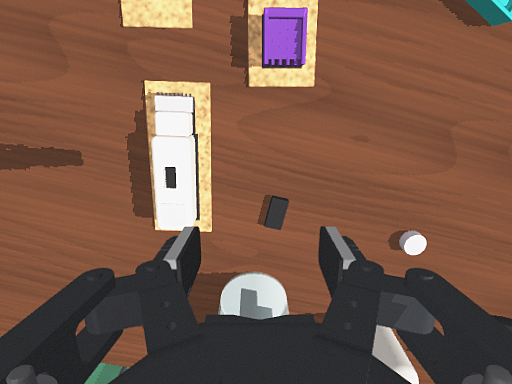

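comb_medium is at (484.5,-151.9) on tile (484.6,-151.6), so it fits. Lastly I check comb_long and the dish.

```bash
python3 -m crank '[{"dx":-0.3,"dy":5.5,"dz":0,"twist":0},{"dx":-0.3,"dy":5.5,"dz":0,"twist":0},{"dx":-0.3,"dy":5.5,"dz":0,"twist":0},{"dx":-0.3,"dy":5.5,"dz":0,"twist":0},{"dx":0,"dy":5.5,"dz":0,"twist":0},{"dx":0,"dy":3,"dz":0,"twist":0},{"dx":0,"dy":2,"dz":0,"twist":0},{"dx":0,"dy":0,"dz":0,"twist":0}]'
python3 - <<'E'
from h import *
a,p=shot('w16')
print(fit("tile_long",a,p),fit("comb_long",a,p,(464.5,298.4,-16.4),5))
t,pt=grab("top"); cv2.imwrite("pics/top2.png",t[:,:,::-1])
H,S,V=cv2.split(cv2.cvtColor(t,cv2.COLOR_RGB2HSV)); m=((V>150)&(S<60)).astype(np.uint8)
n,l,st,c=cv2.connectedComponentsWithStats(m)
for i in range(1,n):
    if st[i,4]>80 and (np.hypot(*(c[i]-(118,213)))<15 or np.hypot(*(c[i]-(390,222)))<15): print("dish/brush",c[i].round(),*rect(unproj(np.c_[np.where(l==i)[::-1]],30,pt)))
b=cv2.resize(t[90:260,80:430,::-1],(740,360),interpolation=cv2.INTER_CUBIC); cv2.imwrite("pics/fin.png",b)
cv2.imwrite("pics/fin2.png",np.vstack([b,cv2.resize(a[:180,:,::-1],(740,240))]) )
E
```

```text
time_s: 31.65
ee_pos: [589.6, 174.2, 196.1]
tcp_rot: [[-0.23, 0.019, -0.973], [0.973, 0.027, -0.23], [0.022, -0.999, -0.025]]
ft_force: [-0.2, -0.4, -0.8]
opening: 62.0
t 31.75 tcp [590.6 171.5 196.3] jaw 103.12 open 61.8 F [ 0.2 -0.2 -0.4]
(array([464.6, 297.5, -17.2]), 4.01) (array([464.5, 297. , -16.7]), 0.44)
dish/brush [118. 213.] [455.6 426.1] [90.9 87.8] 89.5
dish/brush [390. 230.] [ 390.1 -439.7] [114.3  47. ] -15.3
```

View pics/fin2.png

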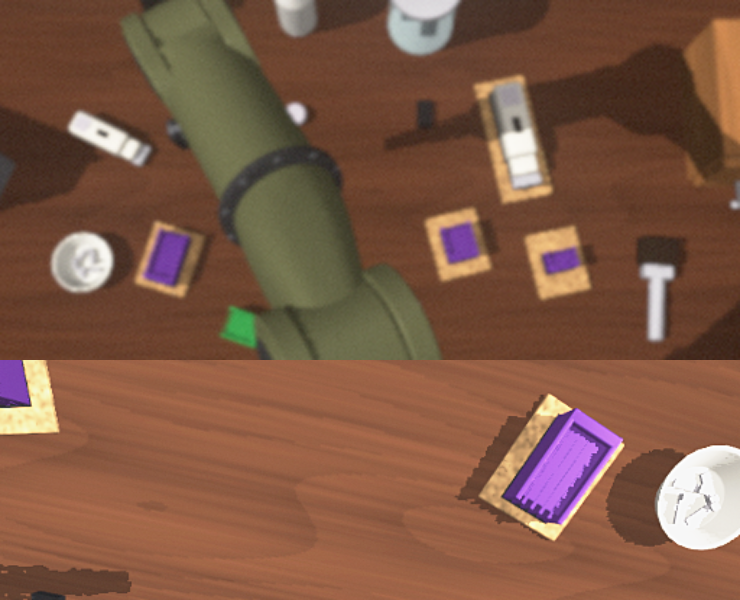

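```bash
python3 -c "
from station import ctrl
print(ctrl.job_done())"
```

```text
the job is handed in; nothing more can be done
None
```

The clipper and all three purple combs are lying flat on the tiles whose silhouettes match their lengths. Everything is released, and I handed the job in at about 32 s with the arm clear.

Last camera fits, as object against tile centre:

| Object | Object centre (mm) | Tile centre (mm) | Offset | Angle difference |
|---|---|---|---|---|
| clipper | 655.0, -246.0 | 655.5, -244.6 | about 1.5 mm | 0.0° |
| comb_short | 455.6, -306.9 | 455.1, -305.8 | about 1.2 mm | 0.3° |
| comb_medium | 484.5, -151.9 | 484.6, -151.6 | about 0.3 mm | 0.2° |
| comb_long | 464.5, 297.0 | 464.5, 298.4 | about 1.4 mm | 0.3° |

- **Bystanders:** The dish measured within about 1 mm of where it started. The brush's numeric comparison was unreliable because its shading changed, but it looks unmoved in the pictures and the arm never went near it.
- **Look-alikes:** The small clipper was left alone, and so were the green and turquoise combs.
- **Missed grips:** Two early closes on comb_long missed because the fingertips sit about 20 mm above the reported tool point. The comb did not move, and I corrected for this afterwards.
- **Failed or disagreeing checks:**
  - The final re-fit of tile_long was poor because the comb covers it, so its tile value comes from the earlier survey.
  - The last re-fits of the clipper and its tile were spoiled by the fingers, so I used the clean ones from just after placing.
  - tile_short and the short comb were out of view in the final wrist picture, so their values are also earlier ones. The final top picture shows the short comb centred.

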